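# Index the magnifier over the sticks

### The arm

A 6-joint arm with a two-finger parallel gripper is mounted at the origin on a cart in front of the work surface, level with it; the furniture and walls round the work are solid. World frame = base frame: x ahead of the robot, y to its left, z up, the work surface at z = 0. Lengths are in m, angles in rad, forces in N, time in s.
With the tool pointing down it reaches from about 0.325 to 0.925 m from the base axis. Payload 3.1 kg.
Tool frame: the origin (TCP) lies on the centre line of the jaws, within the pads' length; the fingertips stand 19 mm ahead of it and the grasp point (between the pads) is the TCP; z points along the fingers, x is the direction in which the jaws open and shut, and the axes are right-handed (so a half turn about z gives the same grasp; the last joint's range is limited). The gripper opens to 85 mm and grips with 20 to 120 N. Pads are 22 mm wide; open, the fingers measure 114 mm over their backs; the gripper's body (76 mm by 85 mm) begins 54 mm behind the grasp point. The pads swing forward as they close: fully open they stand 13 mm farther back than shut.
Start: joints at [-1.444, 0.217, 1.613, -0, 1.311, -0.112], TCP at [0.148, -0.607, 0.25] pointing down, gripper open.
Joint ranges: [-2.75, 2.75], [-0.78, 2.1], [0.31, 2.55], [-1.13, 4.27], [0.13, 2.63], [-2.58, 2.58]. Speed limits (rad/s): [2.79, 2.79, 3.14, 3.14, 3.14, 3.14].

### API

Orientations are given as a rotation vector (axis times angle).
In Python, from rig import telemetry, cams, order, models gives the robot as it stands.
- The arm moves only by the tool arm_command, never from a script. Its argument "commands" is a list of rows, each an object with "translation": the shift along the tool's x, y, z in m, a list of three; "rot": the turn, a rotation vector about the tool's x, y, z in rad, a list of three; "hand": the opening, from -1 (shut) to 1 (fully open). A call has 1 to 10 rows; each row shifts and turns the commanded pose from where the row before left it, along the tool's axes as they then stand; what a row does not reach is not made up. A row lasts 1/12 s, in which the tool goes at most 41.7 mm and 7.16 degrees, less where a joint would pass 70% of its speed; a pose out of reach is approached as far as the arm can. A call with a gripper value outside its range is refused whole. The fingers move at their own pace and stop on an object; "squeeze" is the grip in N (left out, the last holds). Time passes only in rows, so rows that do not move let the fingers close. It gives the time, the measured TCP pose, the force and the opening at its end, in the units of the state.
- telemetry.state(): the state, without advancing time (a new reading comes with each control period).
- cams.read_camera(name): name is "scene" or "top" or "wrist"; returns a dict with "img" (480x640x3 uint8, red, green, blue), "depth" (480x640 float32, m along the optical axis (not along the pixel's ray), 0 where there is no reading), "fx", "fy", "cx", "cy" (pixels), "pose" (4x4, takes a point from camera to world coordinates); the wrist camera has in their place "mount" (4x4, takes a point from camera to tool coordinates, whose origin is the TCP and whose axes are the tool frame's). Camera axes: x right, y up, looking along -z (the intrinsics and any distortion apply to the point x, -y, -z); pixel columns grow to the right and rows downward; lengths in m; the calibration is good to about 2 mm. A picture is of the moment at which its call begins: read the wrist's pose just before it.
- order.job_done(): hands the job in, once; it reports no verdict.
Trained networks look in a picture, given as the dict that the camera call returned (one of the last four; its "shot" number tells which), for a name from the list of things; names that differ only in an ending like _2 or _b are one class to them, and where a whole thing is asked for, a point or a joint stands for the part that bears it (a point fixed in the world has none). Each returns a list of dicts, best first, with "p" (0 to 1); they miss things now and then, are a little off and sometimes report something else, mostly with a low value. They report only what shows in the picture. A call takes as long as a camera call.
- models.look_for(picture, name): "location" ([x, y, z] in m, in world coordinates, good to about 4 mm: the middle of the surface that is visible of it).
The state is a dict: "time_s": time; "qpos": joint angles; "dq": joint speeds; "effort": joint torques, N m; "tool_pos": TCP position; "tool_rot": TCP orientation; "ft_force": force on the tool from outside, world axes, zero at the start; "moment": the same for the moment, N m; "width": finger opening in m.
Only numpy, scipy, OpenCV 4.12 (cv2) and the standard library are available. Lean on these libraries where they do the work, as an engineer would, in place of code of your own. Each camera call takes 0.05 s, during which the arm holds its last target.

### The job

The sheet of wet pastel sticks is waiting for inspection on one of the two round stages of the magnifier stand, and the lens is parked between them. With a fingertip under the pull ring, lift the spring index pin out of its hole, swing the lens arm one hole round so that the lens stands over the sticks, and let the pin drop fully home in that hole. Do not pinch or wrench the ring, do not swing the arm the wrong way or on past that hole, and leave the sticks, the bronze die, the pot and the marker lying where they are.

Things in the scene. Friction and masses are not known exactly. Their poses are not given: they have to be found in the camera images.
- pull_ring: Upright steel ring on the index pin: wire 6 mm, opening 48 mm. Origin at the centre of the opening, 90 mm from the pivot axis, 147 mm above the bench with the pin home (underside of the wire at the top: 171 mm); it rises with the pin and cannot turn in the arm. x points level along the arm, away from the pivot, and is the axis of the opening; y lies across the arm, z is up.
- index_pin (a joint): Height of the spring index pin in m: 0 fully home in a hole, nose (8 mm, rounded) clear of the quadrant above 0.008 (there it rests if let down between two holes), upper stop at 0.016. Spring and weight pull it down with about 4 N at 0 and 8 N at the stop. Its 21 mm barrel on the arm ends 114 mm above the bench, just under the ring.
- lens_arm (a joint): Angle of the lens arm in rad, counter-clockwise seen from above; it starts at 0, the middle hole. Holes at -1.047, -0.524, 0, 0.524 and 1.047 (30 degrees apart), 90 mm from the pivot axis, 10.5 mm wide: about 0.015 rad of play. With the pin clear it turns with slight friction, 0.12 N m, and stays where it is left.
- pivot (a point): Point on the arm's upright pivot axis at the top face of the steel quadrant, 70 mm above the bench. Its x points to the middle hole. Hub and nut reach 95 mm above the bench; the arm is 24 mm wide, its top at 83 mm. Nothing else on the stand is higher than the ring and the pin's barrel.
- lens_center (a point): Centre of the round magnifier lens at the arm's end, 170 mm from the pivot axis, 78 mm above the bench, dark frame 92 mm across. It passes clear above what lies on the stages: two 96 mm discs with black rubber tops 21.5 mm above the bench, centres 170 mm from the pivot axis, at arm angles +0.524 and -0.524.
- raft: The sheet of seven wet yellow pastel sticks stuck side by side, 55 x 70 x 8 mm, loose, lying within 6 mm of the centre of one of the two stages (either one). Origin at the centre of its underside, z up.
- die: Bronze extrusion die with a flange, 34 mm across, 21 mm high, loose on the other stage. Origin at the centre of its underside.
- pot: Screw-top pigment pot, 58 mm across, 66 mm high, standing loose on the bench close to the left of the stand's base. Origin at the centre of its underside.
- marker: Marker pen, 135 mm long, 17 mm thick, lying loose along the bench's right-hand edge. Origin at the middle of its underside.

How it is judged:
By the outcome, as a careful person would: the job done as asked, in the order asked, and still so for the second after the job is handed in, with the robot touching nothing.
It also fails if it takes over 40 s, if anything falls off the work surface, if the arm or the gripper's body presses on something with over 40 N, if the wrist force passes 120 N, or if a joint passes its speed limit or range.

## Working session

There is one attempt and no reset: what is moved stays moved. The work goes in short steps, Python scripts to look and compute and a tool call to move; the robot and the scene stay as the last step left them, time stands still between calls to the robot, and variables do not carry over. Pictures are saved under pics/ and viewed, and the job is handed in when it is done.

Besides the shell and the picture viewer there is one more tool, called after ">>>" as name([rows], argument=value, ...), one row to a line, values as JSON. arm_command: Moves the arm, as the interface text tells. Its arguments: {"type":"object","properties":{"commands":{"type":"array","items":{"type":"object","properties":{"translation":{"type":"array","items":{"type":"number"}},"rot":{"type":"array","items":{"type":"number"}},"hand":{"type":"number"}}}},"squeeze":{"type":"number"}},"required":["commands"]}

```bash
mkdir -p pics; ls; python3 - <<'E'
from rig import telemetry,cams,models
import cv2
print(telemetry.state())
for c in ["scene","top"]:
    p=cams.read_camera(c); cv2.imwrite(f"pics/{c}0.png",p["img"][:,:,::-1])
    print(c,p["fx"],p["fy"],p["cx"],p["cy"],p["pose"].round(3).tolist(),[k for k in p])
    for n in ["pull_ring","lens_center","pivot","raft","die","pot","marker"]:
        try: print(n,[(round(d["p"],2),[round(float(v),4) for v in d["location"]]) for d in models.look_for(p,n)[:2]])
        except Exception as e: print(n,e)
E
```

```text
pics
{'time_s': 0.0, 'qpos': array([-1.44421731e+00,  2.17778023e-01,  1.61495440e+00, -1.07608132e-05,
        1.31125856e+00, -1.12222191e-01]), 'dq': array([-4.55340694e-05, -2.29044033e-03, -1.74238431e-05, -4.30157482e-04,
        1.91111606e-03, -1.41612757e-03]), 'effort': array([-3.18370794e-04, -3.96844482e+01, -3.03853798e+01, -9.88625220e-05,
        9.79551551e-03,  7.67365862e-06]), 'tool_pos': array([ 0.14774352, -0.60649323,  0.24894281]), 'tool_rot': array([-2.46892069,  1.93997381,  0.00269296]), 'ft_force': array([ 0.5543146 , -0.72754849, -0.80423022]), 'moment': array([-0.03361832, -0.00898779,  0.01593037]), 'width': 0.08584677900534576}
scene 504.1940209003459 504.1940209003459 311.89079828961144 249.10803183337586 [[-0.275, -0.847, 0.455, 1.052], [0.961, -0.245, 0.125, 0.228], [0.006, 0.472, 0.882, 0.999], [0.0, 0.0, 0.0, 1.0]] ['img', 'depth', 'fx', 'fy', 'cx', 'cy', 'pose', 'shot']
pull_ring [(0.66, [0.6156, 0.1478, 0.1488]), (0.59, [0.6712, 0.153, 0.0813])]
lens_center [(0.88, [0.6769, 0.1522, 0.0815])]
pivot [(0.82, [0.6325, 0.1612, 0.0237])]
raft [(0.97, [0.6917, 0.0739, 0.0282])]
die [(0.52, [0.6571, 0.2451, 0.0275])]
pot [(0.92, [0.5208, 0.2868, 0.0664])]
marker [(0.74, [0.5886, -0.1005, 0.013])]
top 579.3790237804824 579.3790237804824 322.4831944252433 246.78151153088152 [[0.024, 0.999, -0.044, 0.541], [-0.999, 0.025, 0.021, 0.122], [0.022, 0.043, 0.999, 1.047], [0.0, 0.0, 0.0, 1.0]] ['img', 'depth', 'fx', 'fy', 'cx', 'cy', 'pose', 'shot']
pull_ring [(0.67, [0.6097, 0.1525, 0.1611])]
lens_center [(0.97, [0.6665, 0.1541, 0.0772])]
pivot [(0.9, [0.6109, 0.157, 0.0244])]
raft [(0.72, [0.6832, 0.0743, 0.0292]), (0.41, [0.51, 0.2828, 0.0679])]
die [(0.5, [0.6529, 0.2427, 0.0338])]
pot [(0.66, [0.5095, 0.2816, 0.0687]), (0.66, [0.5827, -0.0954, 0.0142])]
marker [(0.78, [0.5813, -0.0971, 0.0136])]
```

View pics/scene0.png

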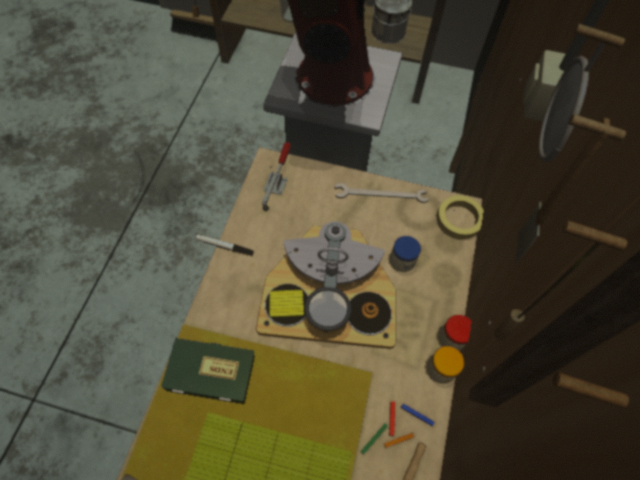

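View pics/top0.png

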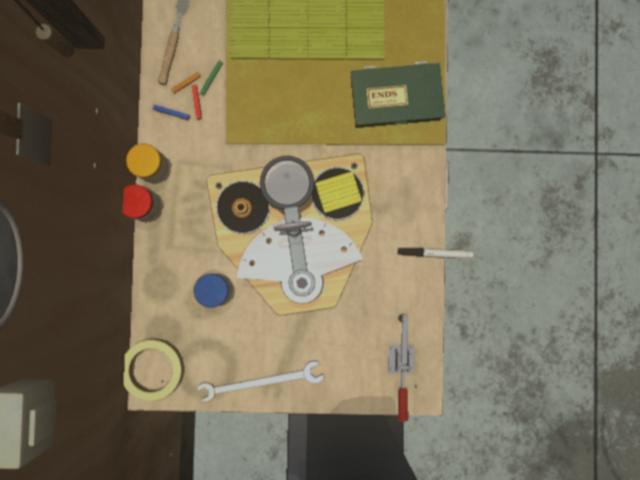

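```bash
cat > h.py <<'E'
import numpy as np,cv2
from scipy.spatial.transform import Rotation as R
def ray(p,u,v):
    T=p["pose"]; d=T[:3,:3]@np.array([(u-p["cx"])/p["fx"],-(v-p["cy"])/p["fy"],-1]); return T[:3,3],d
def onz(p,u,v,z):
    o,d=ray(p,u,v); return o+d*(z-o[2])/d[2]
def proj(p,X):
    T=p["pose"]; c=T[:3,:3].T@(np.array(X)-T[:3,3]); return p["cx"]+p["fx"]*c[0]/-c[2], p["cy"]-p["fy"]*c[1]/-c[2]
E
python3 - <<'E'
from h import *
from rig import cams
import pickle
for c,(x0,y0,x1,y1) in {"top":(200,140,380,320),"scene":(250,215,410,355)}.items():
    p=cams.read_camera(c); pickle.dump(p,open(f"{c}.pkl","wb"))
    s=4 if c=="top" else 4
    im=cv2.resize(p["img"][y0:y1,x0:x1,::-1],None,fx=s,fy=s,interpolation=cv2.INTER_CUBIC)
    im=im[:600] if c=="scene" else cv2.resize(im,(600,600))
    cv2.imwrite(f"pics/{c}1.png",im)
E
```

```text
(no output)
```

View pics/top1.png

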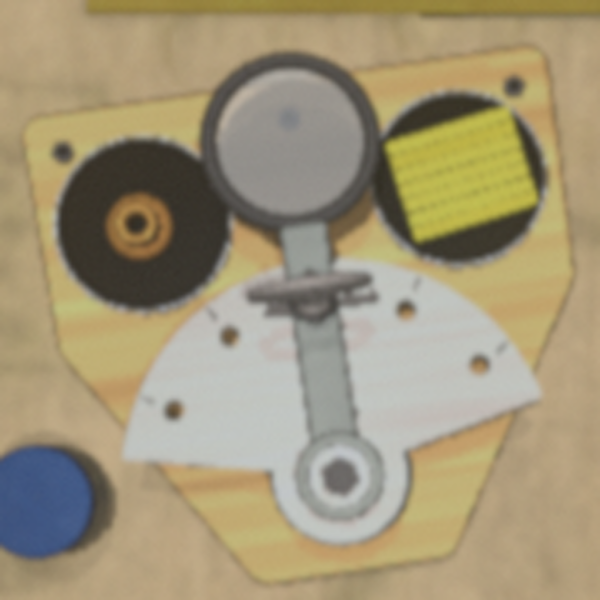

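View pics/scene1.png

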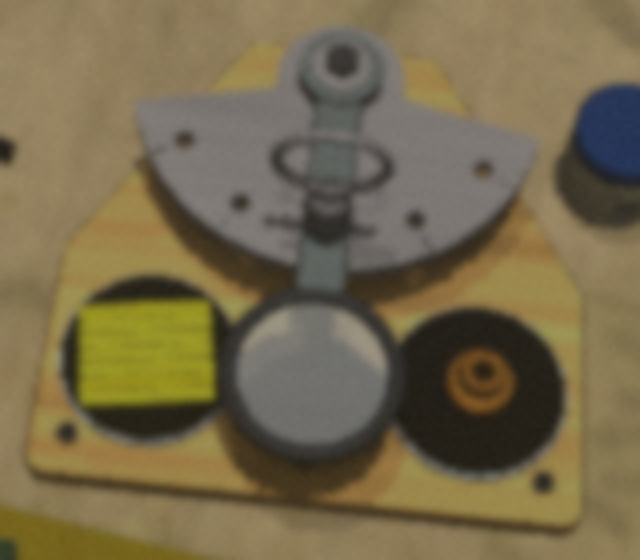

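```bash
python3 - <<'E'
from h import *
import pickle
from scipy.optimize import least_squares
S=lambda u,v:(200+u/3.3333-0.35,140+v/3.3333-0.35)
S2=lambda u,v:(250+u/4-.375,215+v/4-.375)
def P(r,a,z): return (r,a,z)
obs=[("top",S(173,410),P(.09,1.047,.07)),("top",S(229,336),P(.09,.5236,.07)),("top",S(405,310),P(.09,-.5236,.07)),("top",S(479,364),P(.09,-1.047,.07)),
("top",S(291,142),P(.17,0,.08)),("top",S(341,477),P(0,0,.095)),("top",S(143,225),P(.17,.5236,.0215)),("top",S(460,178),P(.17,-.5236,.0215)),
("scene",S2(185,139),P(.09,-1.047,.07)),("scene",S2(240,203),P(.09,-.5236,.07)),("scene",S2(416,219),P(.09,.5236,.07)),("scene",S2(483,169),P(.09,1.047,.07)),("scene",S2(342,60),P(0,0,.095)),("scene",S2(313,375),P(.17,0,.08)),("scene",S2(148,358),P(.17,-.5236,.0215)),("scene",S2(480,391),P(.17,.5236,.0215))]
cam={c:pickle.load(open(c+".pkl","rb")) for c in("top","scene")}
for use in (["top"],["scene"],["top","scene"]):
    def f(q):
        r=[]
        for c,uv,(rr,a,z) in obs:
            if c in use: r+=list(np.array(proj(cam[c],(q[0]+rr*np.cos(a+q[2]),q[1]+rr*np.sin(a+q[2]),z)))-uv)
        return r
    s=least_squares(f,[.5,.14,.13],loss="soft_l1"); q=s.x
    print(use,q.round(4),np.round(f(q),1))
    print("ring",q[0]+.09*np.cos(q[2]),q[1]+.09*np.sin(q[2]))
E
```

```text
['top'] [0.5233 0.1351 0.1725] [ 0.4  0.1  0.2  0.1  0.2  0.1  0.1  0.3 -0.1 -0.1 -0.4 -0.1 -0.1 -0.4
 -0.4 -0.1]
ring 0.6119846962109097 0.15057493072997907
['scene'] [0.5259 0.1342 0.1759] [-0.1  0.8  0.2  0.3 -0.1  0.5  0.   0.3  0.1 -0.6 -0.  -0.6  0.5 -0.2
 -0.7 -0.4]
ring 0.6144940443371876 0.14990888130777336
['top', 'scene'] [0.5241 0.1347 0.1736] [ 0.7 -0.3  0.4 -0.3  0.4 -0.4  0.4 -0.2 -0.  -0.6 -0.1 -0.6  0.1 -0.8
 -0.3 -0.6  0.4  0.1  0.6 -0.4  0.3 -0.1  0.4 -0.3  0.6 -1.3  0.3 -1.3
  0.9 -0.9 -0.4 -1. ]
ring 0.6127818379634948 0.15026913546018272
```

>>> arm_command([
  {"translation": [-0.0285,-0.0287,-0.0045],"rot": [0,0,0],"hand": -1},
  {"translation": [-0.0285,-0.0287,-0.0045],"rot": [0,0,0],"hand": -1},
  {"translation": [-0.0285,-0.0287,-0.0045],"rot": [0,0,0],"hand": -1},
  {"translation": [-0.0285,-0.0287,-0.0045],"rot": [0,0,0],"hand": -1},
  {"translation": [-0.0285,-0.0287,-0.0045],"rot": [0,0,0],"hand": -1},
  {"translation": [-0.0285,-0.0287,-0.0045],"rot": [0,0,0],"hand": -1},
  {"translation": [-0.0285,-0.0287,-0.0045],"rot": [0,0,0],"hand": -1},
  {"translation": [-0.0285,-0.0287,-0.0045],"rot": [0,0,0],"hand": -1},
  {"translation": [-0.0285,-0.0287,-0.0045],"rot": [0,0,0],"hand": -1},
  {"translation": [-0.0285,-0.0287,-0.0045],"rot": [0,0,0],"hand": -1},
], squeeze=20)

```text
time_s: 1.73
tool_pos: [0.3599, -0.2607, 0.2959]
tool_rot: [2.47, -1.942, 0.002]
ft_force: [0.6, -1.1, 0.5]
width: 0.0003
```

```bash
python3 - <<'E'
from rig import telemetry
s=telemetry.state(); print(s); open("log.txt","a").write(repr((s["qpos"].tolist(),s["tool_pos"].tolist(),s["tool_rot"].tolist()))+"\n")
E
```

```text
{'time_s': 1.7333, 'qpos': array([-7.85156352e-01, -2.22639806e-01,  1.96607410e+00,  8.15721936e-05,
        1.39689140e+00,  5.47344028e-01]), 'dq': array([ 1.06033665, -0.17409056,  0.03932782,  0.00258816,  0.12332685,
        1.05021729]), 'effort': array([ -4.59208578, -21.9141376 , -30.64184546,  -0.09699027,
         0.14538016,  -0.71647698]), 'tool_pos': array([ 0.35990346, -0.260726  ,  0.2958923 ]), 'tool_rot': array([ 2.46967692e+00, -1.94161100e+00,  1.99101247e-03]), 'ft_force': array([ 0.60326396, -1.14594229,  0.46633598]), 'moment': array([ 0.02266055, -0.01551163, -0.00281018]), 'width': 0.0003429026377901318}
```

>>> arm_command([
  {"translation": [-0.0285,-0.0287,-0.0045],"rot": [0,0,0.0066],"hand": -1},
  {"translation": [-0.0285,-0.0287,-0.0045],"rot": [0,0,0.0066],"hand": -1},
  {"translation": [-0.0285,-0.0287,-0.0045],"rot": [0,0,0.0066],"hand": -1},
  {"translation": [-0.0285,-0.0287,-0.0045],"rot": [0,0,0.0066],"hand": -1},
  {"translation": [-0.0285,-0.0287,-0.0045],"rot": [0,0,0.0066],"hand": -1},
  {"translation": [-0.0285,-0.0287,-0.0045],"rot": [0,0,0.0066],"hand": -1},
  {"translation": [-0.0285,-0.0287,-0.0045],"rot": [0,0,0.0066],"hand": -1},
  {"translation": [-0.0285,-0.0287,-0.0045],"rot": [0,0,0.0066],"hand": -1},
  {"translation": [-0.0285,-0.0287,-0.0045],"rot": [0,0,0.0066],"hand": -1},
  {"translation": [-0.0285,-0.0287,-0.0045],"rot": [0,0,0.0066],"hand": -1},
])

```text
time_s: 2.57
tool_pos: [0.5816, 0.0779, 0.3407]
tool_rot: [-2.405, 2.021, -0.001]
ft_force: [1.1, -0.9, -0.1]
width: 0.0
```

```bash
python3 - <<'E'
from rig import telemetry
s=telemetry.state(); print(s["time_s"],s["qpos"],s["tool_pos"],s["tool_rot"],s["dq"]); open("log.txt","a").write(repr((s["qpos"].tolist(),s["tool_pos"].tolist(),s["tool_rot"].tolist()))+"\n")
E
```

```text
2.5667 [ 1.36395284e-02  7.64012626e-02  1.60278449e+00 -1.53944436e-04
  1.46187575e+00  1.41148912e+00] [0.58161902 0.07789632 0.34070402] [-2.40483689e+00  2.02111581e+00 -7.88428167e-04] [ 0.69818587  0.67737541 -0.81030587 -0.00769359  0.12110122  0.77532634]
```

```bash
python3 - <<'E'
import numpy as np
D=[([.14774,-.60649,.24894],.217778,1.614954),([.359903,-.260726,.295892],-.22264,1.966074),([.58162,.077896,.340704],.0764,1.602784)]
A=[];b=[]
for p,q2,q3 in D:
    rho=np.sqrt(p[0]**2+p[1]**2-.07**2); f=q2+q3
    A.append([1,np.sin(q2),np.sin(f),np.cos(f),0]);b.append(rho)
    A.append([0,np.cos(q2),np.cos(f),-np.sin(f),1]);b.append(p[2])
s=np.linalg.lstsq(np.array(A),np.array(b),rcond=None); print(s, np.array(A)@s[0]-b)
E
```

```text
(array([-2.54419398e-04,  4.52907032e-01,  5.58651090e-01,  6.52971883e-02,
        1.44614312e-02]), array([4.348938e-11]), np.int32(5), array([2.98901895, 2.44827621, 0.24538125, 0.07709465, 0.07452334])) [-1.18901200e-09 -2.24442630e-06 -2.36380431e-07  5.35428649e-06
  2.37569444e-07 -3.10986019e-06]
```

```bash
cat >> h.py <<'E'
from scipy.optimize import fsolve
C0=np.array([.524,.1347]); YAW=.1736
def pose(ang,tilt,ext,dz,lat=0.0,rad=0.0):
    """tool pose: arm angle ang, tilt(rad), TCP set so that axis point TCP+ext*z is at the ring plane centre + dz"""
    a=YAW+ang; e=np.array([np.cos(a),np.sin(a),0]); 
    z=-np.cos(tilt)*e+np.array([0,0,-np.sin(tilt)])
    x=np.array([np.sin(a),-np.cos(a),0]); y=np.cross(z,x)
    c=np.r_[C0,.147+dz]+.09*e
    return np.c_[x,y,z], c-ext*z+lat*x
def rows(R0,p0,R1,p1,n):
    d=R.from_matrix(R0.T@R1).as_rotvec()/n
    S=sum((R.from_rotvec(d*k).as_matrix() for k in range(n)),np.zeros((3,3)))
    t=np.linalg.solve(S,R0.T@(p1-p0)); return t,d
def cur():
    from rig import telemetry
    s=telemetry.state(); return R.from_rotvec(s["tool_rot"]).as_matrix(),s["tool_pos"],s
E
python3 - <<'E'
from h import *
R0,p0,s=cur(); t=np.radians(25)
Rs,ps=pose(0,t,.073,0); 
pa=ps+[.03,0,.08]
for n in (10,12):
    tt,d=rows(R0,p0,Rs,pa,n); print(n,tt.round(4),d.round(4))
print(pa,ps,Rs.T@(ps-pa))
E
```

```text
10 [-0.0061 -0.017   0.0005] [-1.135e-01  0.000e+00 -1.000e-04]
12 [-0.0051 -0.0142  0.0003] [-0.0946  0.     -0.0001]
[0.70781327 0.1616735  0.25785113] [0.67781327 0.1616735  0.17785113] [-0.00518188 -0.06001664  0.06059002]
```

>>> arm_command([
  {"translation": [-0.006,-0.017,0.0005],"rot": [-0.1135,0,0],"hand": -1},
  {"translation": [-0.006,-0.017,0.0005],"rot": [-0.1135,0,0],"hand": -1},
  {"translation": [-0.006,-0.017,0.0005],"rot": [-0.1135,0,0],"hand": -1},
  {"translation": [-0.006,-0.017,0.0005],"rot": [-0.1135,0,0],"hand": -1},
  {"translation": [-0.006,-0.017,0.0005],"rot": [-0.1135,0,0],"hand": -1},
  {"translation": [-0.006,-0.017,0.0005],"rot": [-0.1135,0,0],"hand": -1},
  {"translation": [-0.006,-0.017,0.0005],"rot": [-0.1135,0,0],"hand": -1},
  {"translation": [-0.006,-0.017,0.0005],"rot": [-0.1135,0,0],"hand": -1},
  {"translation": [-0.006,-0.017,0.0005],"rot": [-0.1135,0,0],"hand": -1},
  {"translation": [-0.006,-0.017,0.0005],"rot": [-0.1135,0,0],"hand": -1},
])

```text
time_s: 3.4
tool_pos: [0.6991, 0.157, 0.2514]
tool_rot: [1.632, -1.372, -0.864]
ft_force: [-23.7, -0.6, 36.5]
width: 0.0004
```

```bash
python3 - <<'E'
from h import *
R0,p0,s=cur(); t=np.radians(25)
print(s["time_s"],s["qpos"].round(3),p0,s["ft_force"].round(2),R0.round(3).tolist())
Rs,ps=pose(0,t,.073,0)
for n in (1,3,4): print(n,*[v.round(4) for v in rows(R0,p0,Rs,ps,n)])
E
```

```text
3.4 [ 0.136  1.171  0.464 -0.068  2.63   1.496] [0.69905161 0.15700596 0.25135849] [-23.7   -0.57  36.5 ] [[0.172, -0.425, -0.888], [-0.985, -0.074, -0.156], [0.0, 0.902, -0.432]]
1 [-0.0083 -0.0576  0.0499] [-0.01    0.0001 -0.0005]
3 [-0.0028 -0.0193  0.0166] [-0.0033  0.     -0.0002]
4 [-0.0021 -0.0145  0.0124] [-0.0025  0.     -0.0001]
```

```bash
python3 - <<'E'
from h import *
from rig import cams
p=cams.read_camera("scene"); cv2.imwrite("pics/s2.png",cv2.resize(p["img"][60:400,180:520,::-1],(600,600)))
R0,p0,s=cur(); t=np.radians(30)
print(s["time_s"],s["qpos"].round(3),p0,s["ft_force"].round(2),s["dq"].round(3))
Rs,ps=pose(0,t,.073,0)
for n in (1,3,4): print(n,*[v.round(4) for v in rows(R0,p0,Rs,ps,n)])
E
```

```text
3.45 [ 0.138  1.19   0.47  -0.068  2.622  1.496] [0.69750226 0.15771756 0.23372455] [  2.72   0.56 -12.78] [-0.006  0.084  0.299  0.007 -0.077 -0.003]
1 [-0.0073 -0.0367  0.0406] [ 0.0946 -0.0009  0.0015]
3 [-0.0024 -0.0118  0.0139] [ 0.0315 -0.0003  0.0005]
4 [-0.0018 -0.0088  0.0105] [ 0.0237 -0.0002  0.0004]
```

View pics/s2.png

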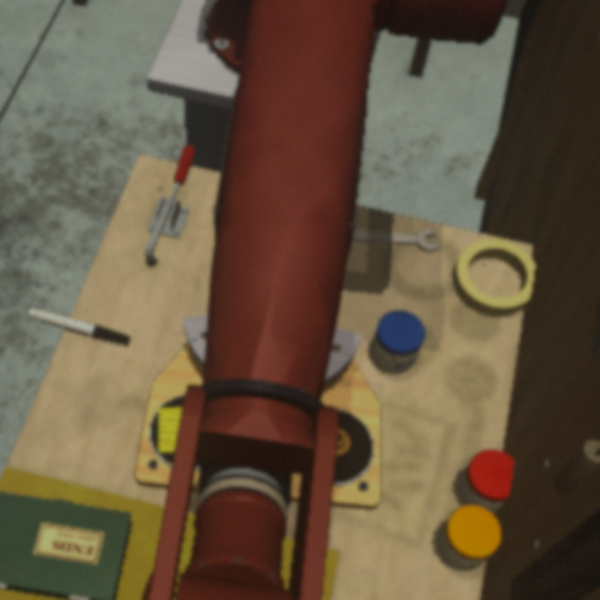

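>>> arm_command([
  {"translation": [-0.0018,-0.0088,0.0105],"rot": [0.0237,0,0],"hand": -1},
  {"translation": [-0.0018,-0.0088,0.0105],"rot": [0.0237,0,0],"hand": -1},
  {"translation": [-0.0018,-0.0088,0.0105],"rot": [0.0237,0,0],"hand": -1},
  {"translation": [0,0,0],"rot": [0,0,0],"hand": -1},
  {"translation": [0,0,0],"rot": [0,0,0],"hand": -1},
])

```text
time_s: 3.87
tool_pos: [0.6802, 0.159, 0.2163]
tool_rot: [1.684, -1.415, -0.825]
ft_force: [-0.5, 0.9, 0.5]
width: 0.0001
```

```bash
python3 - <<'E'
from h import *
from rig import cams
R0,p0,s=cur(); t=np.radians(30)
p=cams.read_camera("wrist"); cv2.imwrite("pics/w1.png",p["img"][:,:,::-1]); 
import pickle; pickle.dump((p,R0,p0),open("w1.pkl","wb"))
p2=cams.read_camera("top"); cv2.imwrite("pics/t2.png",cv2.resize(p2["img"][100:340,180:420,::-1],(600,600)))
print(s["time_s"],s["qpos"].round(3),p0,s["ft_force"].round(2),s["dq"].round(3))
print(p["mount"].round(4))
Rs,ps=pose(0,t,.073,0)
print(np.degrees(np.arcsin(-R0[2,2])))
for n in (1,3,4): print(n,*[v.round(4) for v in rows(R0,p0,Rs,ps,n)])
E
```

```text
3.8667 [ 0.141  1.089  0.638 -0.045  2.469  1.52 ] [0.68017962 0.15899603 0.21631163] [-0.53  0.86  0.52] [-0.004 -0.007 -0.04  -0.003  0.012 -0.   ]
[[ 1.000e+00 -0.000e+00 -1.100e-03 -3.000e-04]
 [-3.000e-04 -9.638e-01 -2.665e-01 -6.810e-02]
 [-1.000e-03  2.665e-01 -9.638e-01 -1.237e-01]
 [ 0.000e+00  0.000e+00  0.000e+00  1.000e+00]]
29.50890165141129
1 [-0.003  -0.0262  0.0203] [ 0.0086  0.0004 -0.0003]
3 [-0.001  -0.0087  0.0068] [ 0.0029  0.0001 -0.0001]
4 [-0.0008 -0.0065  0.0051] [ 0.0021  0.0001 -0.0001]
```

View pics/w1.png

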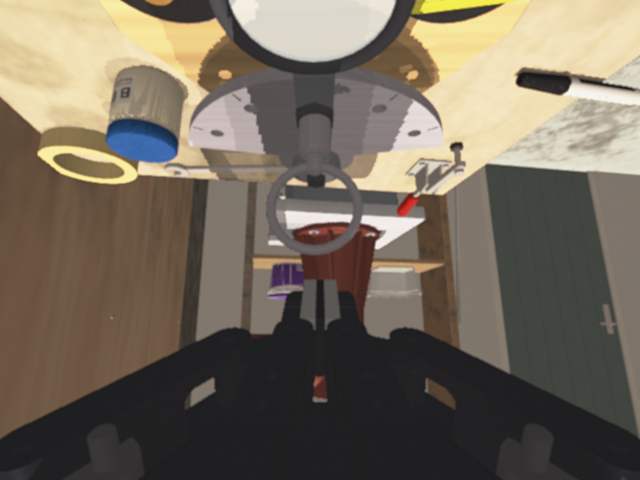

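View pics/t2.png

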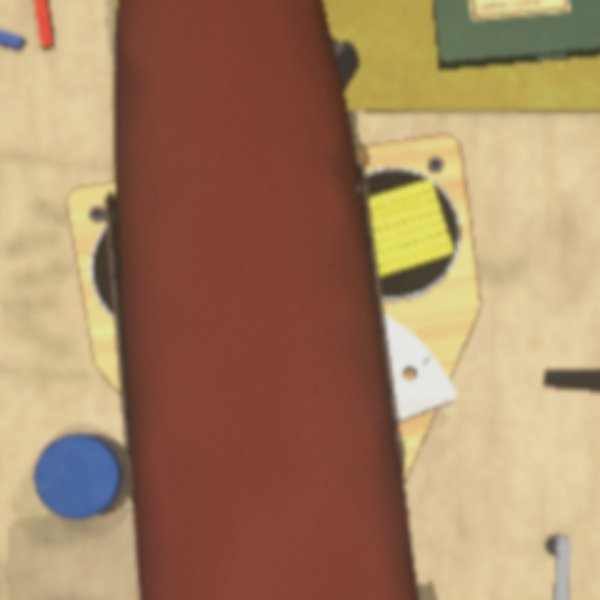

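```bash
python3 - <<'E'
from h import *
import pickle
p,R0,p0=pickle.load(open("w1.pkl","rb"))
M=p["mount"]; T=np.eye(4); T[:3,:3]=R0; T[:3,3]=p0; p["pose"]=T@M
g=p["img"].astype(int)
# reproject predicted ring
for q in ((.524,.1347,.1736),(.5233,.1351,.1725)):
    a=q[2]; e=np.array([np.cos(a),np.sin(a),0]); l=np.array([-e[1],e[0],0]); c=np.r_[q[0],q[1],.147]+.09*e
    print("pred centre",proj(p,c), [tuple(np.round(proj(p,c+.027*(np.cos(th)*l+np.sin(th)*np.array([0,0,1]))),1)) for th in np.arange(4)*np.pi/2])
im=p["img"][:,:,::-1].copy()
for th in np.linspace(0,2*np.pi,60): 
    for r,col in ((.024,(0,255,0)),(.030,(0,0,255))):
        u=proj(p,c+r*(np.cos(th)*l+np.sin(th)*np.array([0,0,1]))); im[int(round(u[1])),int(round(u[0]))]=col
cv2.imwrite("pics/w1o.png",cv2.resize(im[130:330,220:420],(700,700)//np.array(1) if 0 else (600,600),interpolation=cv2.INTER_NEAREST))
d=p["depth"]; print(d[285,312],d[285,328],d[172,314],d[250,314])
E
```

```text
pred centre (np.float64(314.93809781969077), np.float64(208.06250384202554)) [(np.float64(271.2), np.float64(208.1)), (np.float64(314.8), np.float64(250.9)), (np.float64(358.7), np.float64(208.1)), (np.float64(315.1), np.float64(167.7))]
pred centre (np.float64(314.2783230771141), np.float64(208.38554490471375)) [(np.float64(270.6), np.float64(208.4)), (np.float64(314.1), np.float64(251.1)), (np.float64(357.9), np.float64(208.4)), (np.float64(314.4), np.float64(168.1))]
0.14323021 0.0 0.22230998 0.2112694
```

View pics/w1o.png

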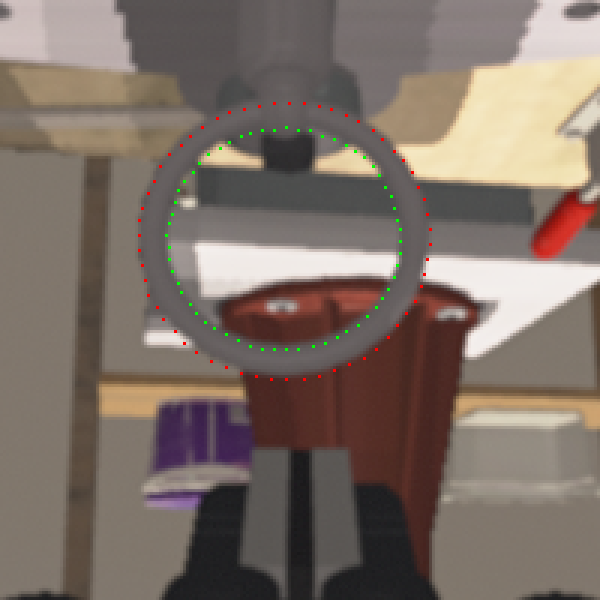

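>>> arm_command([
  {"translation": [-0.001,-0.0087,0.0068],"rot": [0.0029,0,0],"hand": -1},
  {"translation": [-0.001,-0.0087,0.0068],"rot": [0.0029,0,0],"hand": -1},
  {"translation": [-0.001,-0.0087,0.0068],"rot": [0.0029,0,0],"hand": -1},
  {"translation": [0,0,0.01],"rot": [0,0,0],"hand": -1},
  {"translation": [0,0,0.01],"rot": [0,0,0],"hand": -1},
  {"translation": [0,0,0],"rot": [0,0,0],"hand": -1},
])

```text
time_s: 4.47
tool_pos: [0.6563, 0.1581, 0.1697]
tool_rot: [1.688, -1.418, -0.823]
ft_force: [0.2, 0.3, -0.6]
width: 0.0003
```

```bash
cat > look.py <<'E'
import sys
from h import *
from rig import cams
R0,p0,s=cur()
p=cams.read_camera("wrist"); M=p["mount"]; T=np.eye(4); T[:3,:3]=R0; T[:3,3]=p0; p["pose"]=T@M
ang=float(sys.argv[2]); dz=float(sys.argv[3])
a=YAW+ang; e=np.array([np.cos(a),np.sin(a),0]); l=np.array([-e[1],e[0],0]); c=np.r_[C0,.147+dz]+.09*e
im=p["img"][:,:,::-1].copy()
for th in np.linspace(0,2*np.pi,90):
    u=proj(p,c+.024*(np.cos(th)*l+np.sin(th)*np.array([0,0,1])))
    if 0<=u[0]<639 and 0<=u[1]<479: im[int(round(u[1])),int(round(u[0]))]=(0,255,0)
cv2.imwrite(f"pics/{sys.argv[1]}.png",cv2.resize(im[80:380,170:470],(600,600),interpolation=cv2.INTER_NEAREST))
import pickle; pickle.dump((p,R0,p0),open(sys.argv[1]+".pkl","wb"))
print(s["time_s"],s["qpos"].round(3),p0.round(4),s["ft_force"].round(2),s["moment"].round(3))
print("tilt",np.degrees(np.arcsin(-R0[2,2])),"az",np.arctan2(-R0[1,2],-R0[0,2])-YAW)
# finger axis crossing ring plane, in ring coords
k=((c-p0)@e)/(R0[:,2]@e); x=p0+k*R0[:,2]; print("ext",k,"lat(+l)",(x-c)@l,"z",x[2])
E
python3 look.py w2 0 0; python3 - <<'E'
from h import *
R0,p0,s=cur()
Rs,ps=pose(0,np.radians(30),.003,0)
for n in (1,4): print(n,*[v.round(4) for v in rows(R0,p0,Rs,ps,n)])
E
```

```text
4.4667 [ 0.143  1.063  0.77  -0.037  2.36   1.53 ] [0.6563 0.1581 0.1697] [ 0.18  0.31 -0.56] [ 0.091 -0.427 -0.005]
tilt 29.75321055938286 az -0.0005056142799883534
ext 0.05111002708443711 lat(+l) 0.00018770910719842268 z 0.14435862943041497
1 [0.0001 0.0018 0.0479] [ 0.0028  0.0005 -0.0001]
4 [0.     0.0005 0.012 ] [ 0.0007  0.0001 -0.    ]
```

View pics/w2.png

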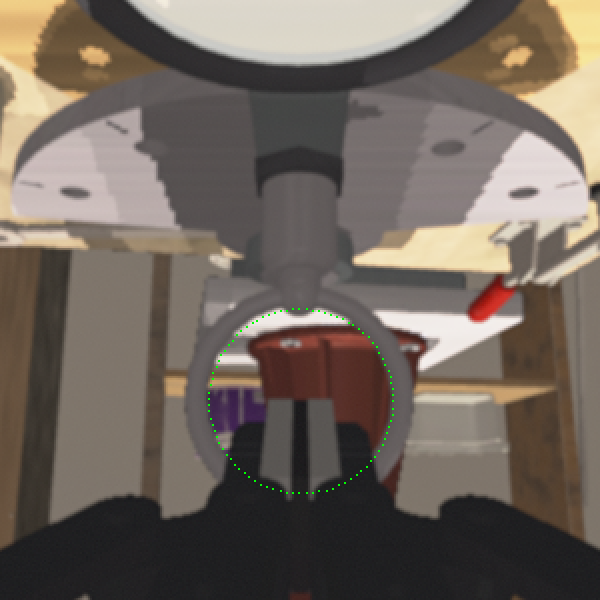

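>>> arm_command([
  {"translation": [0,0.0005,0.012],"rot": [0,0,0],"hand": -1},
  {"translation": [0,0.0005,0.012],"rot": [0,0,0],"hand": -1},
  {"translation": [0,0.0005,0.012],"rot": [0,0,0],"hand": -1},
  {"translation": [0,0.0005,0.012],"rot": [0,0,0],"hand": -1},
  {"translation": [0,0,0],"rot": [0,0,0],"hand": -1},
])

```text
time_s: 4.93
tool_pos: [0.6151, 0.1508, 0.1492]
tool_rot: [1.689, -1.42, -0.821]
ft_force: [1.1, -0.5, -0.5]
width: -0.0002
```

```bash
python3 look.py w3 0 0
```

```text
4.9333 [ 0.142  0.982  0.952 -0.035  2.257  1.533] [0.6151 0.1508 0.1492] [ 1.07 -0.45 -0.47] [ 0.078 -0.443  0.022]
tilt 29.89580527925732 az -0.0005163315252960932
ext 0.002837337096067044 lat(+l) 0.00010340239899484432 z 0.14777982332293974
```

View pics/w3.png

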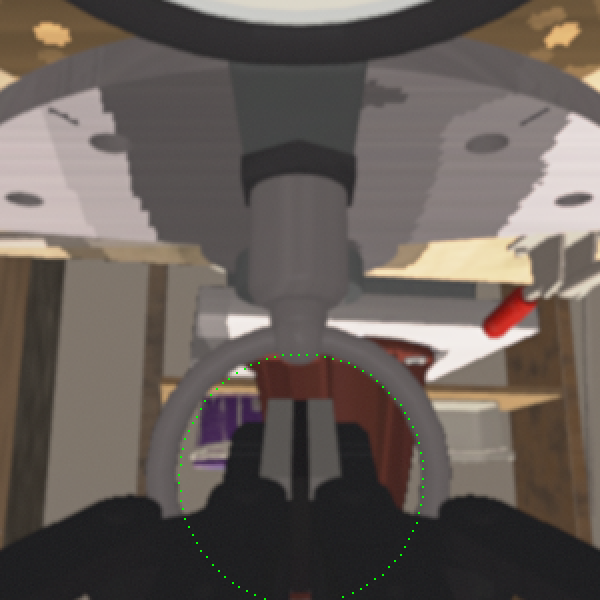

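>>> arm_command([
  {"translation": [0,0.0026,-0.0015],"rot": [0,0,0],"hand": -1},
  {"translation": [0,0.0026,-0.0015],"rot": [0,0,0],"hand": -1},
  {"translation": [0,0.0026,-0.0015],"rot": [0,0,0],"hand": -1},
  {"translation": [0,0.0013,-0.00075],"rot": [0,0,0],"hand": -1},
  {"translation": [0,0,0],"rot": [0,0,0],"hand": -1},
])

```text
time_s: 5.4
tool_pos: [0.6172, 0.151, 0.1605]
tool_rot: [1.694, -1.424, -0.818]
ft_force: [1.9, 0.1, -4.8]
width: 0.0
```

>>> arm_command([
  {"translation": [0,0.0017,-0.001],"rot": [0,0,0],"hand": -1},
  {"translation": [0,0,0],"rot": [0,0,0],"hand": -1},
])

```text
time_s: 5.57
tool_pos: [0.617, 0.1509, 0.1624]
tool_rot: [1.694, -1.423, -0.818]
ft_force: [3.8, 0.7, -5.2]
width: 0.0
```

>>> arm_command([
  {"translation": [0,0.0017,-0.001],"rot": [0,0,0],"hand": -1},
  {"translation": [0,0.0017,-0.001],"rot": [0,0,0],"hand": -1},
  {"translation": [0,0.0017,-0.001],"rot": [0,0,0],"hand": -1},
  {"translation": [0,0.0017,-0.001],"rot": [0,0,0],"hand": -1},
  {"translation": [0,0.0017,-0.001],"rot": [0,0,0],"hand": -1},
  {"translation": [0,0,0],"rot": [0,0,0],"hand": -1},
])

```text
time_s: 6.07
tool_pos: [0.617, 0.1509, 0.172]
tool_rot: [1.694, -1.423, -0.818]
ft_force: [5.3, 0.8, -7.6]
width: -0.0
```

```bash
python3 look.py w4 0 0.0115
```

```text
6.0667 [ 0.142  0.957  0.946 -0.036  2.28   1.532] [0.617  0.1509 0.172 ] [ 5.26  0.82 -7.62] [ 0.278 -1.643 -0.012]
tilt 30.23327626746623 az -0.0005384230355808539
ext 0.005066457461068102 lat(+l) -5.943566621514237e-05 z 0.16945227134735255
```

View pics/w4.png

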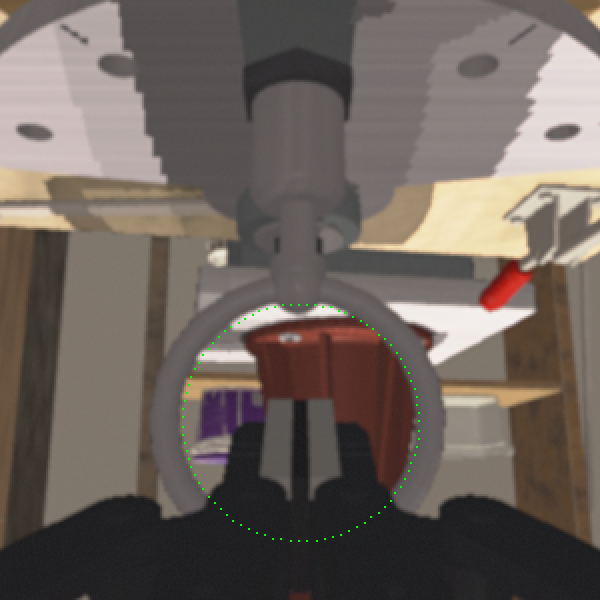

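```bash
cat >> h.py <<'E'
def swing(R0,p0,dth,n,dz=0):
    Q=R.from_rotvec([0,0,dth]).as_matrix(); c=np.r_[C0,0]
    return rows(R0,p0,Q@R0,c+Q@(p0-c)+[0,0,dz],n)
E
python3 - <<'E'
from h import *
R0,p0,s=cur()
for d,n,dz in ((-.45,20,.001),(-.1,5,0),(-.01,1,0)): t,w=swing(R0,p0,d,n,dz); print(d,n,t.round(5),w.round(5))
E
```

```text
-0.45 20 [ 2.12e-03  6.00e-05 -0.00e+00] [-0.      -0.01944  0.01132]
-0.1 5 [1.89e-03 1.00e-05 2.00e-05] [-0.      -0.01728  0.01006]
-0.01 1 [0.00094 0.      0.     ] [-0.      -0.00864  0.00503]
```

>>> arm_command([
  {"translation": [0.0021,6e-05,0],"rot": [0,-0.0194,0.0113],"hand": -1},
  {"translation": [0.0021,6e-05,0],"rot": [0,-0.0194,0.0113],"hand": -1},
  {"translation": [0.0021,6e-05,0],"rot": [0,-0.0194,0.0113],"hand": -1},
  {"translation": [0.0021,6e-05,0],"rot": [0,-0.0194,0.0113],"hand": -1},
  {"translation": [0.0021,6e-05,0],"rot": [0,-0.0194,0.0113],"hand": -1},
  {"translation": [0.0021,6e-05,0],"rot": [0,-0.0194,0.0113],"hand": -1},
  {"translation": [0.0021,6e-05,0],"rot": [0,-0.0194,0.0113],"hand": -1},
  {"translation": [0.0021,6e-05,0],"rot": [0,-0.0194,0.0113],"hand": -1},
  {"translation": [0,0,0],"rot": [0,0,0],"hand": -1},
])

```text
time_s: 6.87
tool_pos: [0.6182, 0.1331, 0.1721]
tool_rot: [1.579, -1.594, -0.916]
ft_force: [5.4, -0.3, -7.0]
width: 0.0
```

```bash
python3 look.py w5 -0.17 0.0115
```

```text
6.8667 [0.07  0.943 0.972 0.089 2.268 1.668] [0.6182 0.1331 0.1721] [ 5.36 -0.3  -7.03] [-0.003 -1.769 -0.01 ]
tilt 30.165697735388893 az -0.18186897729740248
ext 0.00485448783789065 lat(+l) -0.0018859174641188564 z 0.1696829175003055
```

View pics/w5.png

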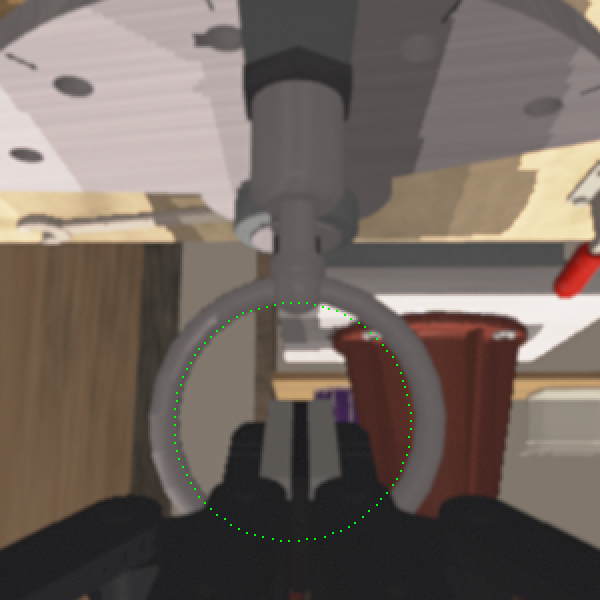

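>>> arm_command([
  {"translation": [0.0021,6e-05,0],"rot": [0,-0.0194,0.0113],"hand": -1},
  {"translation": [0.0021,6e-05,0],"rot": [0,-0.0194,0.0113],"hand": -1},
  {"translation": [0.0021,6e-05,0],"rot": [0,-0.0194,0.0113],"hand": -1},
  {"translation": [0.0021,6e-05,0],"rot": [0,-0.0194,0.0113],"hand": -1},
  {"translation": [0.0021,6e-05,0],"rot": [0,-0.0194,0.0113],"hand": -1},
  {"translation": [0.0021,6e-05,0],"rot": [0,-0.0194,0.0113],"hand": -1},
  {"translation": [0.0021,6e-05,0],"rot": [0,-0.0194,0.0113],"hand": -1},
  {"translation": [0.0021,6e-05,0],"rot": [0,-0.0194,0.0113],"hand": -1},
  {"translation": [0.0021,6e-05,0],"rot": [0,-0.0194,0.0113],"hand": -1},
  {"translation": [0.0021,6e-05,0],"rot": [0,-0.0194,0.0113],"hand": -1},
])

```text
time_s: 7.75
tool_pos: [0.6156, 0.1131, 0.1727]
tool_rot: [1.42, -1.797, -1.031]
ft_force: [5.4, 0.7, -6.4]
width: 0.0002
```

>>> arm_command([
  {"translation": [0.0021,6e-05,0],"rot": [0,-0.0194,0.0113],"hand": -1},
  {"translation": [0.0021,6e-05,0],"rot": [0,-0.0194,0.0113],"hand": -1},
  {"translation": [0.0021,6e-05,0],"rot": [0,-0.0194,0.0113],"hand": -1},
  {"translation": [0.0021,6e-05,0],"rot": [0,-0.0194,0.0113],"hand": -1},
  {"translation": [0,0,0],"rot": [0,0,0],"hand": -1},
  {"translation": [0,0,0],"rot": [0,0,0],"hand": -1},
])

```text
time_s: 8.25
tool_pos: [0.6129, 0.1042, 0.1732]
tool_rot: [1.349, -1.873, -1.075]
ft_force: [5.0, -3.3, -7.2]
width: -0.0001
```

```bash
python3 look.py w6 -0.5 0.0115; python3 - <<'E'
from h import *
R0,p0,s=cur(); c=p0+.0049*R0[:,2]-[*C0,0]; print("pos angle",np.arctan2(c[1],c[0])-YAW, "r",np.hypot(c[0],c[1]))
E
```

```text
8.25 [-0.051  0.883  1.073  0.286  2.195  1.882] [0.6129 0.1042 0.1732] [ 5.04 -3.3  -7.18] [-0.651 -1.713  0.185]
tilt 30.143752930886052 az -0.492496686980772
ext 0.004631629313840424 lat(+l) -0.00037135786908739385 z 0.1708671457037735
pos angle -0.5027563727986173 r 0.08977142732673828
```

View pics/w6.png

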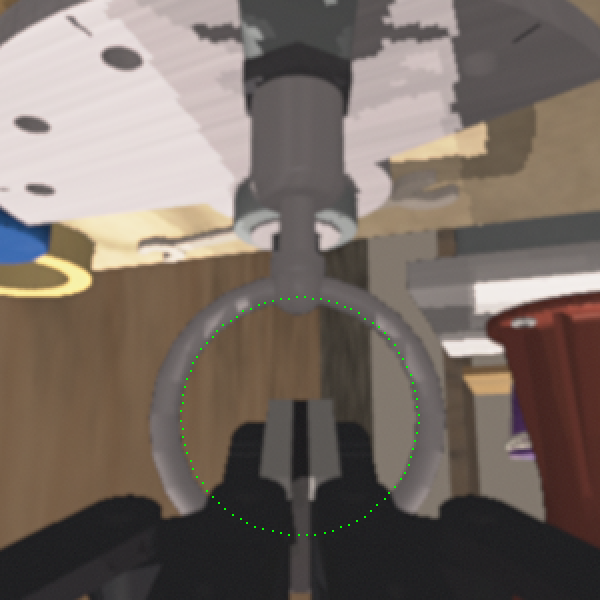

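>>> arm_command([
  {"translation": [0.001,0,0],"rot": [0,-0.0091,0.0053],"hand": -1},
  {"translation": [0.001,0,0],"rot": [0,-0.0091,0.0053],"hand": -1},
  {"translation": [0,0,0],"rot": [0,0,0],"hand": -1},
])

```text
time_s: 8.55
tool_pos: [0.6125, 0.103, 0.1733]
tool_rot: [1.333, -1.892, -1.087]
ft_force: [6.9, -0.9, -7.2]
width: 0.0002
```

```bash
python3 look.py w7 -0.5236 0.0115; python3 - <<'E'
from h import *
R0,p0,s=cur(); c=p0+.0049*R0[:,2]-[*C0,0]; print("pos angle",np.arctan2(c[1],c[0])-YAW, "r",np.hypot(c[0],c[1])); print(R0.T@[0,0,1])
E
```

```text
8.55 [-0.059  0.877  1.082  0.299  2.187  1.895] [0.6125 0.103  0.1733] [ 6.91 -0.88 -7.21] [-0.528 -1.676 -0.06 ]
tilt 30.179566955592062 az -0.5144033906467316
ext 0.004673695934527738 lat(+l) 0.0005700977487196484 z 0.17099786565651828
pos angle -0.5163221488061234 r 0.08978532885751435
[ 0.00222275  0.86440695 -0.5027879 ]
```

View pics/w7.png

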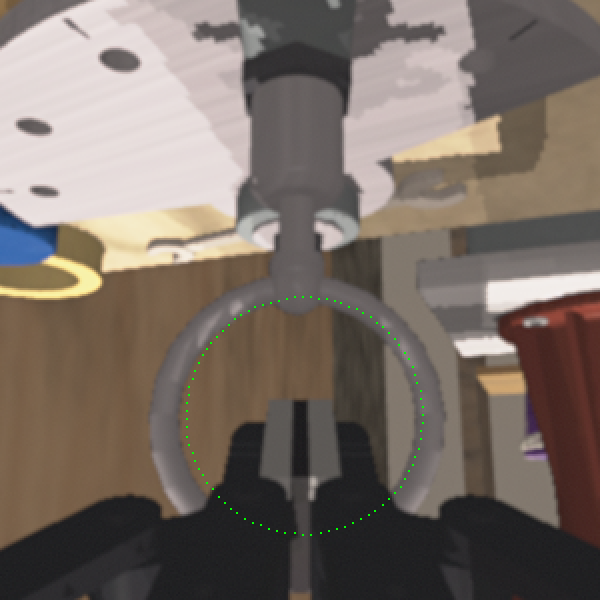

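```bash
python3 - <<'E'
from h import *
import pickle
from scipy.optimize import least_squares, brentq
holes={"w4":{0.5236:(117,65),-.5236:(478,65),1.047:(33,131),-1.047:(562,131)},"w5":{.5236:(73,86),1.047:(26,154),-1.047:(545,106)},
"w6":{0:(122,57),.5236:(32,124),1.047:(39,189)},"w7":{0:(120,59),.5236:(34,126),1.047:(44,190)}}
P={k:pickle.load(open(k+".pkl","rb"))[0] for k in holes}
F=lambda u:(170+u[0]/2-.25,80+u[1]/2-.25)
for use in (["w4"],["w5"],["w6"],["w7"],list(holes)):
    def f(q):
        r=[]
        for k in use:
            for a,u in holes[k].items(): r+=list(np.array(proj(P[k],(q[0]+.09*np.cos(a+q[2]),q[1]+.09*np.sin(a+q[2]),.07)))-F(u))
        return r
    s=least_squares(f,[.524,.1347,.1736]); q=s.x; print(use,q.round(4),np.abs(s.fun).max().round(2))
for k in holes:
    g=cv2.cvtColor(P[k]["img"],cv2.COLOR_RGB2GRAY)
    for v in (135,148,160): print(k,v,g[v,288:350].tolist()) if v==148 and k in("w4","w7") else None
E
```

```text
['w4'] [0.5256 0.1357 0.173 ] 0.59
['w5'] [0.5257 0.135  0.1726] 0.38
['w6'] [0.5255 0.1346 0.1721] 0.25
['w7'] [0.5255 0.1343 0.1727] 0.46
['w4', 'w5', 'w6', 'w7'] [0.5252 0.1352 0.1715] 1.18
w4 148 [83, 84, 83, 83, 83, 82, 83, 83, 86, 88, 89, 92, 92, 91, 92, 93, 94, 93, 94, 93, 93, 94, 95, 97, 98, 99, 99, 98, 96, 96, 95, 96, 97, 97, 98, 97, 97, 96, 95, 94, 94, 94, 93, 93, 94, 94, 94, 93, 93, 92, 90, 89, 88, 92, 100, 109, 112, 112, 112, 112, 113, 112]
w7 148 [196, 196, 195, 196, 197, 198, 184, 141, 103, 95, 95, 92, 94, 96, 94, 95, 96, 96, 96, 96, 96, 97, 98, 100, 101, 102, 101, 100, 98, 98, 98, 98, 99, 101, 100, 100, 99, 97, 97, 97, 95, 96, 96, 95, 95, 96, 95, 95, 95, 93, 92, 89, 95, 130, 172, 190, 194, 193, 192, 193, 193, 193]
```

```bash
python3 - <<'E'
from h import *
import pickle
from scipy.optimize import fsolve
for k,q,u in (("w4",(.5256,.1357,.173),318.6),("w7",(.5255,.1343,.1727),317.9)):
    p=pickle.load(open(k+".pkl","rb"))[0]
    def f(x):
        a,z=x; U=proj(p,(q[0]+.09*np.cos(a+q[2]),q[1]+.09*np.sin(a+q[2]),z)); return U[0]-u,U[1]-148
    print(k,fsolve(f,[0 if k=="w4" else -.5,.1]))
E
```

```text
w4 [-0.00086051  0.09628991]
w7 [-0.50702908  0.09784498]
```

>>> arm_command([
  {"translation": [0.0008,0,0],"rot": [0,-0.007,0.004],"hand": -1},
  {"translation": [0.0008,0,0],"rot": [0,-0.007,0.004],"hand": -1},
  {"translation": [0,0,0],"rot": [0,0,0],"hand": -1},
])

```text
time_s: 8.85
tool_pos: [0.612, 0.1017, 0.1733]
tool_rot: [1.32, -1.906, -1.094]
ft_force: [5.9, -1.1, -7.8]
width: 0.0002
```

```bash
python3 look.py w8 -0.5236 0.0115; python3 - <<'E'
from h import *
import pickle
R0,p0,s=cur(); c=p0+.0049*R0[:,2]-[*C0,0]; print("pos angle",np.arctan2(c[1],c[0])-YAW)
p=pickle.load(open("w8.pkl","rb"))[0]; g=cv2.cvtColor(p["img"],cv2.COLOR_RGB2GRAY); r=g[148,288:350].astype(int)
print(r[:14],r[46:]); q=(.5255,.1343,.1727)
def f(x,u=317.9):
    a,z=x; U=proj(p,(q[0]+.09*np.cos(a+q[2]),q[1]+.09*np.sin(a+q[2]),z)); return U[0]-u,U[1]-148
print(fsolve(f,[-.5,.1]), [proj(p,(q[0]+.09*np.cos(a+q[2]),q[1]+.09*np.sin(a+q[2]),.07)) for a in (0,.5236,1.047)])
E
```

```text
8.85 [-0.065  0.873  1.089  0.309  2.182  1.904] [0.612  0.1017 0.1733] [ 5.91 -1.11 -7.78] [-0.582 -1.744 -0.115]
tilt 30.190097524581187 az -0.5303677166683608
ext 0.004655486353361654 lat(+l) -0.0008179313557636005 z 0.17100214419595317
pos angle -0.5324063882825816
[197 197 196 196 198 198 185 143 105  96  97  96  94  95] [ 96  95  95  93  92  89  96 130 172 191 194 193 193 193 193 193]
[-0.5225403   0.09784317] [(np.float64(227.96723351713206), np.float64(109.9502584206408)), (np.float64(186.26906598700845), np.float64(143.84068288148617)), (np.float64(192.60530886699138), np.float64(176.0800730087438))]
```

View pics/w8.png

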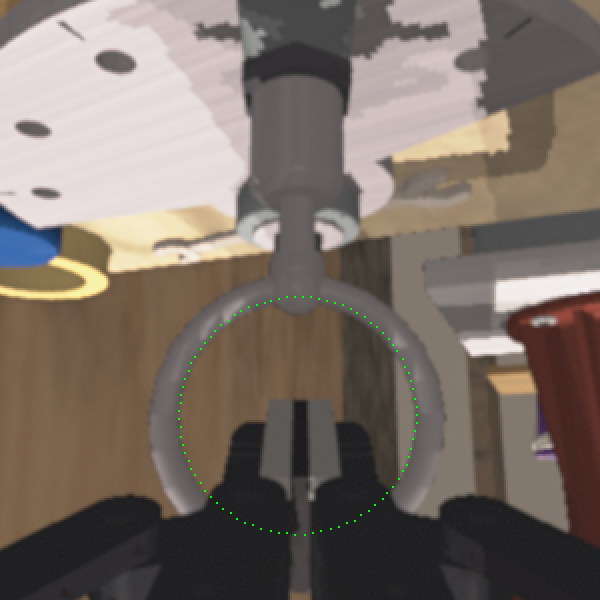

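>>> arm_command([
  {"translation": [0,-0.0017,0.001],"rot": [0,0,0],"hand": -1},
  {"translation": [0,-0.0017,0.001],"rot": [0,0,0],"hand": -1},
  {"translation": [0,-0.0017,0.001],"rot": [0,0,0],"hand": -1},
  {"translation": [0,0,0],"rot": [0,0,0],"hand": -1},
])

```text
time_s: 9.23
tool_pos: [0.6119, 0.1017, 0.1674]
tool_rot: [1.32, -1.905, -1.095]
ft_force: [5.4, -1.7, -6.6]
width: 0.0001
```

>>> arm_command([
  {"translation": [0,-0.0017,0.001],"rot": [0,0,0],"hand": -1},
  {"translation": [0,-0.0017,0.001],"rot": [0,0,0],"hand": -1},
  {"translation": [0,0,0],"rot": [0,0,0],"hand": -1},
])

```text
time_s: 9.48
tool_pos: [0.6119, 0.1017, 0.1639]
tool_rot: [1.32, -1.905, -1.095]
ft_force: [6.0, -2.1, -4.6]
width: -0.0002
```

>>> arm_command([
  {"translation": [0,-0.0017,0.001],"rot": [0,0,0],"hand": -1},
  {"translation": [0,-0.0017,0.001],"rot": [0,0,0],"hand": -1},
  {"translation": [0,-0.0017,0.001],"rot": [0,0,0],"hand": -1},
  {"translation": [0,-0.0017,0.001],"rot": [0,0,0],"hand": -1},
  {"translation": [0,-0.0017,0.001],"rot": [0,0,0],"hand": -1},
  {"translation": [0,-0.0017,0.001],"rot": [0,0,0],"hand": -1},
  {"translation": [0,-0.0017,0.001],"rot": [0,0,0],"hand": -1},
  {"translation": [0,0,0],"rot": [0,0,0],"hand": -1},
])

```text
time_s: 10.15
tool_pos: [0.6111, 0.1021, 0.1501]
tool_rot: [1.319, -1.903, -1.097]
ft_force: [-0.4, 0.3, -0.7]
width: -0.0001
```

```bash
python3 look.py w9 -0.5236 0
```

```text
10.15 [-0.064  0.9    1.091  0.304  2.156  1.894] [0.6111 0.1021 0.1501] [-0.4   0.25 -0.67] [-0.165 -0.403 -0.004]
tilt 29.98944138235059 az -0.5301535697884778
ext 0.003436648165898303 lat(+l) -0.0007495022027651461 z 0.1483687580419525
```

View pics/w9.png

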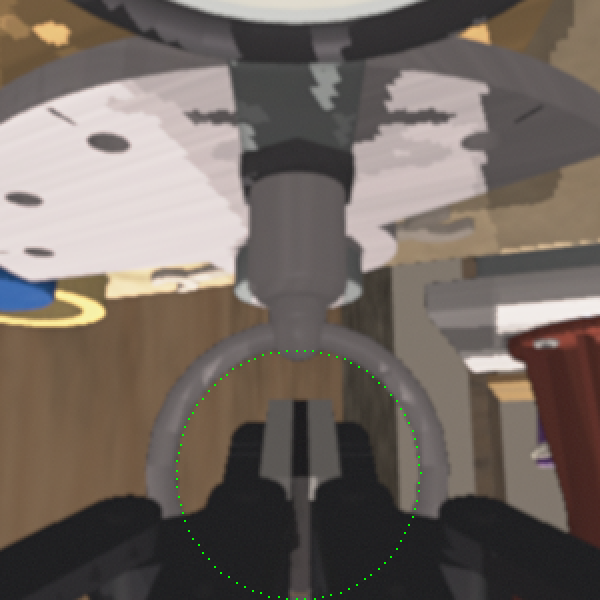

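>>> arm_command([
  {"translation": [0,0,-0.008],"rot": [0,0,0],"hand": -1},
  {"translation": [0,0,-0.012],"rot": [0,0,0],"hand": -1},
  {"translation": [0,0,-0.012],"rot": [0,0,0],"hand": -1},
  {"translation": [0,0,-0.012],"rot": [0,0,0],"hand": -1},
  {"translation": [0,0,-0.012],"rot": [0,0,0],"hand": -1},
  {"translation": [0,0,-0.01],"rot": [0,0,0],"hand": -1},
  {"translation": [0,0,0],"rot": [0,0,0],"hand": -1},
])

```text
time_s: 10.78
tool_pos: [0.6669, 0.0809, 0.1851]
tool_rot: [1.322, -1.908, -1.095]
ft_force: [-0.0, -0.2, 0.3]
width: 0.0001
```

```bash
python3 look.py w10 -0.5236 0
```

```text
10.7833 [-0.084  0.982  0.878  0.314  2.282  1.921] [0.6669 0.0809 0.1851] [-0.01 -0.21  0.32] [-0.128 -0.363 -0.013]
tilt 30.293914384161933 az -0.532400367241657
ext 0.07261234524953494 lat(+l) -0.0009355597580897394 z 0.14848055763519913
```

View pics/w10.png

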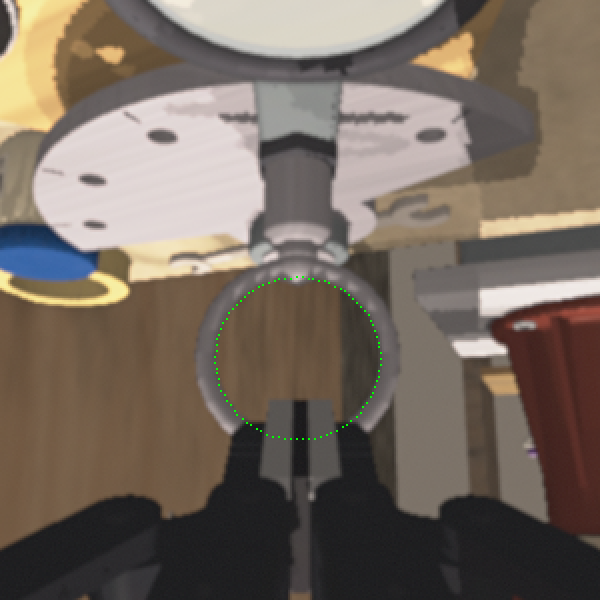

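>>> arm_command([
  {"translation": [0,0.0173,-0.0101],"rot": [0,0,0],"hand": -1},
  {"translation": [0,0.0173,-0.0101],"rot": [0,0,0],"hand": -1},
  {"translation": [0,0.0173,-0.0101],"rot": [0.06,0,0],"hand": -1},
  {"translation": [0.01,0.016,-0.012],"rot": [0.1,0,0],"hand": -1},
  {"translation": [0.03,0,-0.01],"rot": [0.1,0,0],"hand": -1},
  {"translation": [0.036,0,-0.01],"rot": [0.1,0,0],"hand": -1},
  {"translation": [0.036,0,0],"rot": [0.1,0,0],"hand": -1},
  {"translation": [0.036,0,0],"rot": [0.1,0,0],"hand": -1},
  {"translation": [0.036,0,0],"rot": [0.1,0,0],"hand": -1},
  {"translation": [0.036,0,0],"rot": [0.1,0,0],"hand": -1},
])

```text
time_s: 11.67
tool_pos: [0.6026, -0.1308, 0.281]
tool_rot: [1.689, -2.435, -0.338]
ft_force: [1.1, -0.7, 0.7]
width: 0.0002
```

>>> arm_command([
  {"translation": [0.036,0,0],"rot": [0,0,0],"hand": -1},
  {"translation": [0.036,0,0],"rot": [0,0,0],"hand": -1},
  {"translation": [0.036,0,0],"rot": [0,0,0],"hand": -1},
  {"translation": [0.02,0,0],"rot": [0,0,0],"hand": -1},
  {"translation": [0,0,0],"rot": [0,0,0],"hand": -1},
])

```text
time_s: 12.08
tool_pos: [0.5564, -0.2532, 0.2803]
tool_rot: [1.679, -2.436, -0.344]
ft_force: [1.0, 0.2, -0.2]
width: 0.0001
```

```bash
python3 - <<'E'
from h import *
from rig import cams
R0,p0,s=cur(); print(s["time_s"],s["qpos"].round(2),p0,s["ft_force"])
a=cams.read_camera("top")
cv2.imwrite("pics/t9.png",a["img"][:,:,::-1]); cv2.imwrite("pics/t9z.png",cv2.resize(a["img"][140:320,200:380,::-1],(600,600),interpolation=cv2.INTER_CUBIC))
for r,z in ((.17,.08),(.09,.177)):
  for an in (-.5236,): print([ (np.array(proj(a,(C0[0]+r*np.cos(YAW+an),C0[1]+r*np.sin(YAW+an),z)))-[200,140])*3.333])
E
```

```text
12.0833 [-0.52  0.34  1.42 -0.05  1.65  1.42] [ 0.55635418 -0.2532403   0.28025264] [ 1.03411045  0.24948023 -0.19332528]
[array([463.45241659, 159.10369112])]
[array([409.9268779 , 291.68684053])]
```

View pics/t9.png

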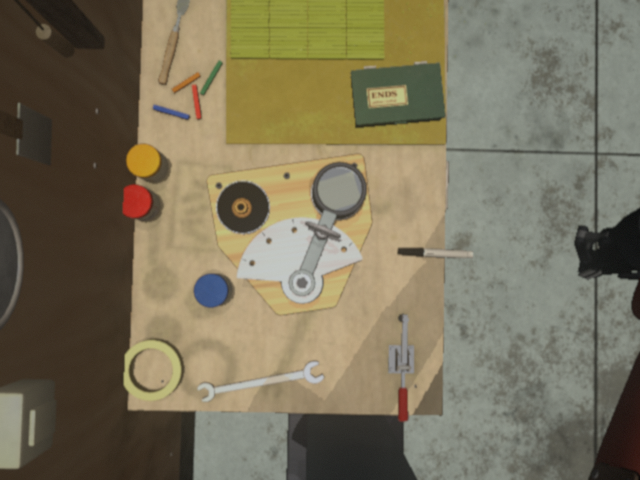

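View pics/t9z.png

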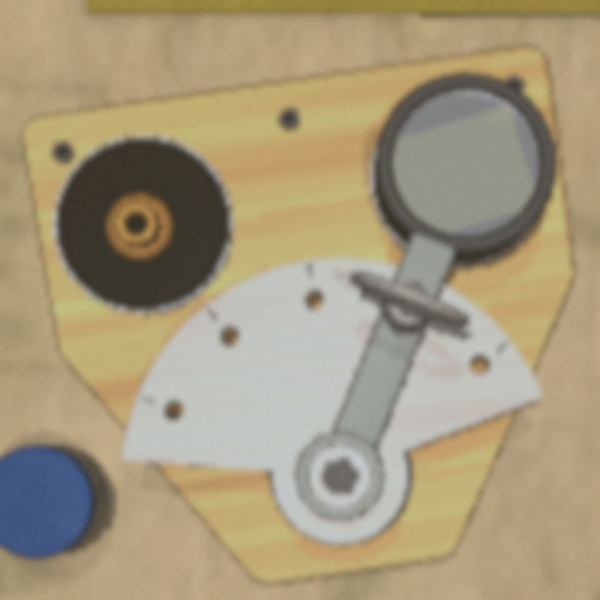

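The lens now stands over the sticks. The lens centre is at about (465,157), against a predicted (463,159). The pin hole is the next one clockwise. The die, pot and marker have not moved, and nothing touches the robot.

```bash
python3 -c "
from rig import order; print(order.job_done())"
```

```text
the job is handed in; nothing more can be done
None
```

The lens now stands over the pastel sticks, with the index pin home in the next hole clockwise. I handed the job in at about 12 s on the robot's clock.

- **How it was done:** I put the closed fingertips through the pull ring from the lens side and lifted the pin about 12 mm. I then carried the arm 30° clockwise, one hole towards the sticks, lowered the pin and backed out without gripping the ring.
- **Pin position:** The wrist camera put the arm at −0.5225 rad just before lowering; the hole is at −0.5236. The spring load stayed on the finger well below the 8 mm level, so the pin had entered the hole, and then fell to zero. After backing out, the ring image matched the home height.
- **Surroundings:** In the last top view the lens is within a millimetre or so of where it should be. The die, pot and marker look unmoved. The sticks are now under the lens, so I could not check them directly, but nothing touched them.
- **Disagreements:** During the swing, the camera and finger-position readings of the arm angle differed by about 0.01 rad. I fitted the holes in the wrist image again to settle it before lowering the pin. Earlier, on the way in, one wrist joint reached its 2.63 rad limit and the force reading showed a brief spike of about 44 N. The arm looked clear of everything and the reading cleared as it settled, so I took it as the arm stopping hard.

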